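# Feel the spindle heads for end float and take the slack ones out of use

### The arm

A 6-joint arm with a two-finger parallel gripper is mounted at the origin on the work surface. World frame = base frame: x ahead of the robot, y to its left, z up, the work surface at z = 0. Lengths are in m, angles in rad, forces in N, time in s.
With the tool pointing down it reaches from about 0.3 to 0.85 m from the base axis. Payload 4.2 kg.
Tool frame: the origin (TCP) lies on the centre line of the jaws, within the pads' length; the fingertips stand arm.tip_reach ahead of it and the grasp point (between the pads) lies 3 mm ahead of it (arm.tip_reach is the distance from the TCP to the fingertips, in m); x points along the fingers, y is the direction in which the jaws open and shut, and the axes are right-handed (so a half turn about x gives the same grasp; the last joint's range is limited). The gripper opens to 91 mm and grips with 3 to 60 N. Pads are 32 mm wide; open, the fingers measure 118 mm over their backs; the gripper's body (76 mm by 178 mm) begins 60 mm behind the grasp point.
Start: joints at [1.224, 0.32, 1.565, -0, 1.257, -0.02], TCP at [0.185, 0.545, 0.236] pointing down, gripper open.
Joint ranges: [-3.11, 3.11], [-0.84, 2.01], [0.21, 2.61], [-1.34, 4.49], [0.05, 2.63], [-2.56, 2.56]. Speed limits (rad/s): [2.57, 2.57, 3.14, 3.14, 3.14, 3.14].

### API

Orientations are given as a rotation vector (axis times angle).
In Python, from cell import arm gives the robot as it stands.
- The arm moves only by the tool jog_arm, never from a script. Its arguments are lists of equal length, an entry for each row: "linear": the shift along the world's x, y, z in cm, a list of three; "twist": the turn, a rotation vector about the world's x, y, z in rad, a list of three; "claw": the finger opening in cm, from 0 to 9.12. In form: {"linear": [[dx, dy, dz], ...], "twist": [[rx, ry, rz], ...], "claw": [claw, ...]}. A call has 1 to 12 rows; each row is the pose to reach, as a shift and turn from the pose commanded when the call began; what a row does not reach only later rows make up. A row lasts 1/12 s, in which the tool goes at most 41.7 mm and 7.16 degrees, less where a joint would pass 70% of its speed; a pose out of reach is approached as far as the arm can. A call with a gripper value outside its range is refused whole. The fingers move at their own pace and stop on an object; the grip force is fixed at half the most. Time passes only in rows, so rows that repeat a pose let the fingers close. It gives the time, the measured TCP pose, the force and the opening at its end, in the units of the state.
- arm.state(): the state, without advancing time (a new reading comes with each control period).
- arm.get_image(name): name is "scene" or "top" or "wrist"; returns a dict with "frame" (384x512x3 uint8, red, green, blue), "fx", "fy", "cx", "cy" (pixels), "position" and "attitude" of the camera in the world. Camera axes: x right, y down, z forward; pixel columns grow to the right and rows downward; lengths in m; the calibration is good to about 2 mm. A picture is of the moment at which its call begins. There is no depth.
- arm.finish_job(): hands the job in, once; it reports no verdict.
The state is a dict: "time": time; "joint_pos": joint angles; "qvel": joint speeds; "tau": joint torques, N m; "eef_pos": TCP position; "tool_rot": TCP orientation; "ft_force": force on the tool from outside, world axes, zero at the start; "torque": the same for the moment, N m; "grip_width": finger opening in m.
Only numpy, scipy, OpenCV 4.12 (cv2) and the standard library are available. Lean on these libraries where they do the work, as an engineer would, in place of code of your own. Each camera call takes 0.05 s, during which the arm holds its last target. There are 200 camera calls.

### The job

Check the air-driven spindle heads on the bench for end float: first turn every air cock shut against its stop, then push every shaft fully in by its knob and leave it there, and when all are in draw every shaft fully out to its other stop and leave it out, feeling how far each one travels. When all are drawn out, turn the cock of each sound head (about 5 mm of travel) fully open again, and on each slack one (about 15 mm) leave the cock shut and stand an orange marker upright on its rubber pad, wholly on the pad; keep the pads of sound heads clear and leave the tin, jar and screwdriver alone.

Things in the scene. Friction and masses are not known exactly. Their poses are not given: they have to be found in the camera images.
- head_a: one of 2 or 3 identical-looking red spindle heads, 7 kg, standing on the bench (None if absent). Origin under the housing; local x along the shaft, from hand knob to cock, y left, z up. Base 12 mm thick, x -70 to 100, y -120 to 50 mm; round housing 72 mm diameter, x -20 to 45, axis z 70 mm. Shaft and knob in front (-x), brass pipe and cock behind, rubber pad at right
- shaft_a (a joint): axial position of the shaft, m: 0 mid travel, positive = drawn out (knob towards local -x). About 2 N of friction, stays where left, hard stop at each end. Total end float is 5 mm (+-2.5: sound) or 15 mm (+-7.5: slack); which is found by feeling; places are shuffled
- knob_a (a point): centre of the round steel hand knob on the shaft's front end: 30 mm diameter, 34 mm long along the shaft, 67 mm in front of the head's origin in mid travel, at z 70 mm; moves with the shaft. The bare 16 mm shaft runs 30 mm from knob to housing
- cock_a (a joint): air-cock lever about its vertical pivot (local x 85, y 0 mm), rad: 0 = shut, hard stop, lever across the pipe pointing to local +y; 1.571 = open, hard stop, lever along the pipe pointing to local +x. Friction 0.12 N m, stays where left. Flat bar 14 mm wide (black sleeve 17), z 75 to 85 mm, tip 70 mm from the pivot
- pad_a (a point): centre of the top face of the head's round black rubber marker pad, 76 mm diameter, top at z 14 mm, at local x -5, y -80 mm
- head_b: one of 2 or 3 identical-looking red spindle heads, 7 kg, standing on the bench (None if absent). Origin under the housing; local x along the shaft, from hand knob to cock, y left, z up. Base 12 mm thick, x -70 to 100, y -120 to 50 mm; round housing 72 mm diameter, x -20 to 45, axis z 70 mm. Shaft and knob in front (-x), brass pipe and cock behind, rubber pad at right
- shaft_b (a joint): axial position of the shaft, m: 0 mid travel, positive = drawn out (knob towards local -x). About 2 N of friction, stays where left, hard stop at each end. Total end float is 5 mm (+-2.5: sound) or 15 mm (+-7.5: slack); which is found by feeling; places are shuffled
- knob_b (a point): centre of the round steel hand knob on the shaft's front end: 30 mm diameter, 34 mm long along the shaft, 67 mm in front of the head's origin in mid travel, at z 70 mm; moves with the shaft. The bare 16 mm shaft runs 30 mm from knob to housing
- cock_b (a joint): air-cock lever about its vertical pivot (local x 85, y 0 mm), rad: 0 = shut, hard stop, lever across the pipe pointing to local +y; 1.571 = open, hard stop, lever along the pipe pointing to local +x. Friction 0.12 N m, stays where left. Flat bar 14 mm wide (black sleeve 17), z 75 to 85 mm, tip 70 mm from the pivot
- pad_b (a point): centre of the top face of the head's round black rubber marker pad, 76 mm diameter, top at z 14 mm, at local x -5, y -80 mm
- head_c: one of 2 or 3 identical-looking red spindle heads, 7 kg, standing on the bench (None if absent). Origin under the housing; local x along the shaft, from hand knob to cock, y left, z up. Base 12 mm thick, x -70 to 100, y -120 to 50 mm; round housing 72 mm diameter, x -20 to 45, axis z 70 mm. Shaft and knob in front (-x), brass pipe and cock behind, rubber pad at right
- shaft_c (a joint): axial position of the shaft, m: 0 mid travel, positive = drawn out (knob towards local -x). About 2 N of friction, stays where left, hard stop at each end. Total end float is 5 mm (+-2.5: sound) or 15 mm (+-7.5: slack); which is found by feeling; places are shuffled
- knob_c (a point): centre of the round steel hand knob on the shaft's front end: 30 mm diameter, 34 mm long along the shaft, 67 mm in front of the head's origin in mid travel, at z 70 mm; moves with the shaft. The bare 16 mm shaft runs 30 mm from knob to housing
- cock_c (a joint): air-cock lever about its vertical pivot (local x 85, y 0 mm), rad: 0 = shut, hard stop, lever across the pipe pointing to local +y; 1.571 = open, hard stop, lever along the pipe pointing to local +x. Friction 0.12 N m, stays where left. Flat bar 14 mm wide (black sleeve 17), z 75 to 85 mm, tip 70 mm from the pivot
- pad_c (a point): centre of the top face of the head's round black rubber marker pad, 76 mm diameter, top at z 14 mm, at local x -5, y -80 mm
- marker_1: loose orange plastic out-of-use marker, 72 mm tall, 140 g, any of the three will do: foot disc 48 mm diameter and 10 mm thick, on it a slightly tapering stem, 27 mm diameter at its bottom and 22 mm at the top. Origin: centre of the underside, z along the stem; starts upright on the bench at the right
- marker_2: loose orange plastic out-of-use marker, 72 mm tall, 140 g, any of the three will do: foot disc 48 mm diameter and 10 mm thick, on it a slightly tapering stem, 27 mm diameter at its bottom and 22 mm at the top. Origin: centre of the underside, z along the stem; starts upright on the bench at the right
- marker_3: loose orange plastic out-of-use marker, 72 mm tall, 140 g, any of the three will do: foot disc 48 mm diameter and 10 mm thick, on it a slightly tapering stem, 27 mm diameter at its bottom and 22 mm at the top. Origin: centre of the underside, z along the stem; starts upright on the bench at the right
- tin: bystander behind the heads, not to be disturbed: small closed tin, 50 mm diameter, 75 mm tall
- jar: bystander behind the heads, not to be disturbed: closed jar, 52 mm diameter, 70 mm tall
- screwdriver: bystander behind the heads, not to be disturbed: screwdriver lying flat, 160 mm long
Things that resemble listed ones, but are neither listed nor needed, are in the scene too. Leave any purple look-alike of the marker_3 alone. What is shaped like the marker_2 but pink is not meant.

How it is judged:
On the way, in this order (a step that is already met when the one before it is completed fails the run):
1. every cock is shut (within 0.13 rad of its stop) (value of joint each of cock_a, cock_b, cock_c below 0.13 rad), for 0.2 s.
2. every shaft is pushed in (within 1.2 mm of its inner stop) at the same time, the cocks still shut (all of step 1 and value of joint each of shaft_a, shaft_c below -0.0063 m and value of joint shaft_b below -0.0013 m), for 0.2 s.
3. every shaft is drawn out (within 1.2 mm of its outer stop) at the same time, the cocks still shut (all of step 1 and value of joint each of shaft_a, shaft_c above 0.0063 m and value of joint shaft_b above 0.0013 m), for 0.2 s.
At the end, for the whole second after the job is handed in: Every shaft out within 1.2 mm of its stop. Sound heads (5 mm float): cock over 1.44 rad, no marker within 55 mm of the pad centre. Slack heads (15 mm): cock under 0.13 rad, a marker at rest, upright within 0.12 rad, within 16 mm of the pad centre (value of joint each of shaft_a, shaft_c above 0.0063 m and value of joint shaft_b above 0.0013 m and value of joint each of cock_a, cock_c below 0.13 rad and ((horizontal distance between marker_1 and pad_a below 0.016 m and z of marker_1 in the frame of pad_a below 0.005 m and angle between marker_1's own z axis and vertical below 0.12 rad and linear speed of marker_1 below 0.02 m/s) or (horizontal distance between marker_2 and pad_a below 0.016 m and z of marker_2 in the frame of pad_a below 0.005 m and angle between marker_2's own z axis and vertical below 0.12 rad and linear speed of marker_2 below 0.02 m/s) or (horizontal distance between marker_3 and pad_a below 0.016 m and z of marker_3 in the frame of pad_a below 0.005 m and angle between marker_3's own z axis and vertical below 0.12 rad and linear speed of marker_3 below 0.02 m/s)) and value of joint cock_b above 1.44 rad and horizontal distance between each of marker_1, marker_2, marker_3 and pad_b above 0.055 m and ((horizontal distance between marker_1 and pad_c below 0.016 m and z of marker_1 in the frame of pad_c below 0.005 m and angle between marker_1's own z axis and vertical below 0.12 rad and linear speed of marker_1 below 0.02 m/s) or (horizontal distance between marker_2 and pad_c below 0.016 m and z of marker_2 in the frame of pad_c below 0.005 m and angle between marker_2's own z axis and vertical below 0.12 rad and linear speed of marker_2 below 0.02 m/s) or (horizontal distance between marker_3 and pad_c below 0.016 m and z of marker_3 in the frame of pad_c below 0.005 m and angle between marker_3's own z axis and vertical below 0.12 rad and linear speed of marker_3 below 0.02 m/s))); the robot touches nothing.
It fails at once if the tin, jar or screwdriver is moved more than 30 mm (distance of any of tin, jar, screwdriver from where it was at the start of the episode above 0.03 m).
Of head_a, head_b, head_c only 2 to 3 are there at a start; the rules pass over those that are not, and their reading is None.
At some moment in a run one of marker_1, marker_2, marker_3 may be knocked a few centimetres aside while the robot is not near it.
Once in a run the grip may slacken for a moment while it holds something.
It also fails if it takes over 210 s, if anything falls off the work surface, if the arm or the gripper's body presses on something with over 40 N, if the wrist force passes 120 N, or if a joint passes its speed limit or range.

## Working session

There is one attempt and no reset: what is moved stays moved. The work goes in short steps, Python scripts to look and compute and a tool call to move; the robot and the scene stay as the last step left them, time stands still between calls to the robot, and variables do not carry over. Pictures are saved under pics/ and viewed, about 12 in all and at most 16, crops included, and the job is handed in when it is done.

Besides the shell and the picture viewer there is one more tool, called after "Emit:" by a JSON object that holds its "name" and its "arguments", one argument or row to a line. jog_arm: Moves the arm, as the interface text tells. Its arguments: {"type":"object","properties":{"linear":{"type":"array","items":{"type":"array","items":{"type":"number"}}},"twist":{"type":"array","items":{"type":"array","items":{"type":"number"}}},"claw":{"type":"array","items":{"type":"number"}}},"required":["linear","twist","claw"]}

```bash
ls; mkdir -p pics
python3 - <<'E'
from cell import arm
import cv2,numpy as np
print(arm.state(),arm.tip_reach)
for n in("scene","top"):
    d=arm.get_image(n);cv2.imwrite(f"pics/{n}0.png",d["frame"][:,:,::-1])
    print(n,{k:d[k] for k in d if k!="frame"})
    np.save(f"{n}.npy",d,allow_pickle=True)
E
```

```text
pics
{'time': 0.0, 'joint_pos': array([ 1.22398991e+00,  3.20270559e-01,  1.56566452e+00,  1.02544582e-05,
        1.25736152e+00, -1.99940306e-02]), 'qvel': array([ 0.00014827,  0.00109164,  0.00118286,  0.00218317, -0.00045627,
        0.00041372]), 'tau': array([-4.06709423e-04, -4.12451828e+01, -2.31971276e+01,  7.24875228e-02,
        4.57013806e-02, -1.42106096e-04]), 'eef_pos': array([0.18442882, 0.54414139, 0.23513812]), 'tool_rot': array([ 0.25516572,  1.55585804, -0.25780431]), 'ft_force': array([-1.60652858,  0.3342159 ,  0.784083  ]), 'torque': array([ 0.00889299, -0.02453403,  0.01017831]), 'grip_width': 0.0914354568211019} 0.022
scene {'fx': 376.8955955276418, 'fy': 376.8955955276418, 'cx': 258.8815470825193, 'cy': 188.03489002094656, 'position': array([ 0.95019691, -0.75854192,  0.81128882]), 'attitude': array([-2.21858288, -0.63986332,  0.27054878])}
top {'fx': 429.8677791731168, 'fy': 429.8677791731168, 'cx': 263.96310062320885, 'cy': 198.2952709640204, 'position': array([ 0.45001913, -0.06911758,  1.10431283]), 'attitude': array([-2.20591651,  2.15957019, -0.09644955])}
```

Run:
```python
import cv2
for n in("scene","top"):
    cv2.imwrite(f"pics/{n}0b.png",cv2.resize(cv2.imread(f"pics/{n}0.png"),(800,600),interpolation=cv2.INTER_CUBIC))
```

```text
(no output)
```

View pics/top0b.png

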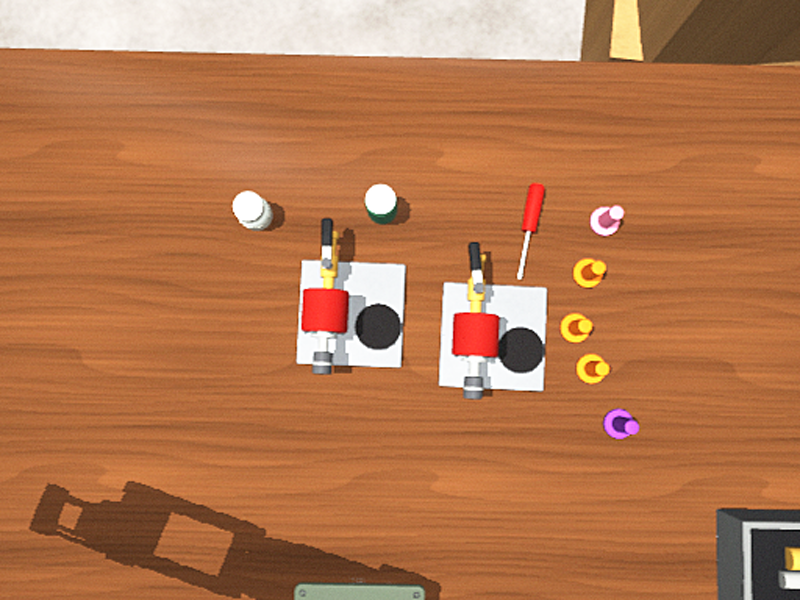

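View pics/scene0b.png

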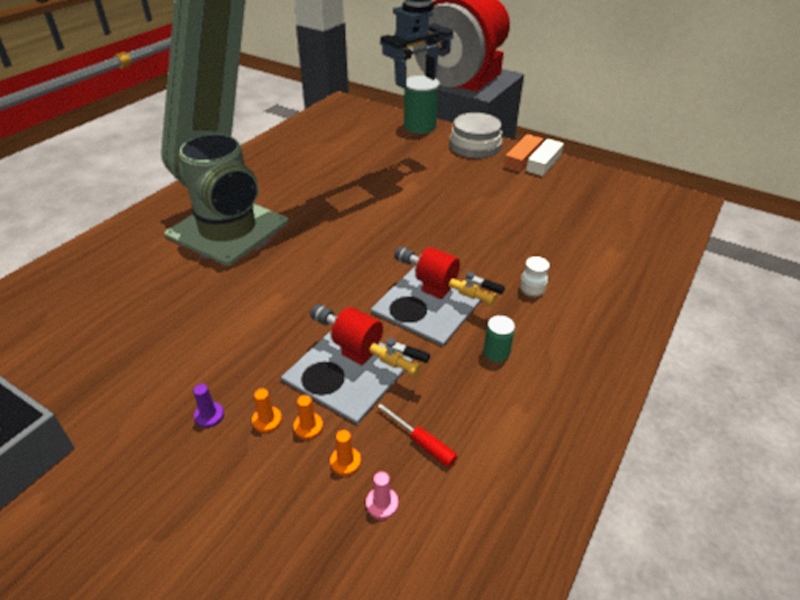

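Two heads. Head L has its pad at about (378,326) and head R at about (520,350), in the upscaled top view. Both levers point back along +x, so both cocks are open. The orange markers are at (589,272), (576,328) and (592,368); pink and purple look-alikes are next to them. Next I'll measure these.

```bash
cat > h.py <<'E'
import cv2,numpy as np
from scipy.spatial.transform import Rotation as R
def w(d,u,v,z):
    r=R.from_rotvec(d["attitude"]).apply([(u-d["cx"])/d["fx"],(v-d["cy"])/d["fy"],1.])
    p=d["position"]; return p+r*(z-p[2])/r[2]
def px(d,P):
    c=R.from_rotvec(d["attitude"]).inv().apply(np.asarray(P)-d["position"])
    return np.array([d["cx"]+d["fx"]*c[0]/c[2],d["cy"]+d["fy"]*c[1]/c[2]])
def blobs(m,amin):
    n,l,s,c=cv2.connectedComponentsWithStats(m.astype(np.uint8))
    return [(l==i,s[i,4],c[i]) for i in range(1,n) if s[i,4]>amin]
E
python3 - <<'E'
from h import *
d=np.load("top.npy",allow_pickle=True).item();f=d["frame"]
hsv=cv2.cvtColor(f,cv2.COLOR_RGB2HSV).astype(int);H,S,V=hsv[...,0],hsv[...,1],hsv[...,2]
roi=np.zeros(S.shape,bool);roi[150:260,180:360]=1
for m,a,c in blobs((S<60)&(V>110)&roi,500):
    cn=max(cv2.findContours(m.astype(np.uint8),0,2)[0],key=cv2.contourArea)
    r=cv2.minAreaRect(cn);print("plate",a,r)
    for q in cv2.boxPoints(r):print("  ",w(d,*q,.012).round(4))
for m,a,c in blobs((V<50)&roi,150):
    print("dark",a,c,w(d,*c,.014).round(4))
for m,a,c in blobs((H<25)&(S>225)&(V>180),20):
    print("or",a,c,w(d,*c,.01).round(4),(np.median(H[m])))
# knobs / red
for m,a,c in blobs((H<6)&(S>200)&(V>120)&roi,200):
    ys,xs=np.where(m);print("red",a,c,w(d,*c,.106).round(4))
E
```

```text
plate 2927 ((224.347412109375, 198.35671997070312), (67.20333862304688, 81.41593170166016), 2.602562189102173)
   [0.436  0.1121 0.012 ]
   [0.644  0.1099 0.012 ]
   [ 0.64   -0.0625  0.012 ]
   [ 0.4319 -0.0577  0.012 ]
plate 1178 ((325.1000061035156, 195.8000030517578), (52.18448257446289, 41.71929931640625), 8.130102157592773)
   [ 0.5044 -0.1585  0.012 ]
   [ 0.6107 -0.1721  0.012 ]
   [ 0.5945 -0.3048  0.012 ]
   [ 0.4884 -0.2902  0.012 ]
plate 1759 ((315.14984130859375, 218.17803955078125), (67.1640396118164, 73.32745361328125), 2.7927021980285645)
   [ 0.4015 -0.1184  0.012 ]
   [ 0.5878 -0.1242  0.012 ]
   [ 0.5831 -0.2961  0.012 ]
   [ 0.3967 -0.2879  0.012 ]
or 37 [375.45945946 173.35135135] [ 0.6102 -0.3608  0.01  ] 11.0
or 47 [367.65957447 209.34042553] [ 0.5171 -0.3408  0.01  ] 11.0
or 46 [377.95652174 236.39130435] [ 0.4488 -0.3671  0.01  ] 11.0
red 723 [207.25172891 198.07607192] [0.5295 0.0571 0.106 ]
red 735 [304.09387755 213.60272109] [ 0.4981 -0.1689  0.106 ]
```

Run:
```python
import cv2
a=cv2.imread("pics/top0.png")[130:265,180:410]
cv2.imwrite("pics/crop1.png",cv2.resize(a,(800,470),interpolation=cv2.INTER_CUBIC))
```

```text
(no output)
```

View pics/crop1.png

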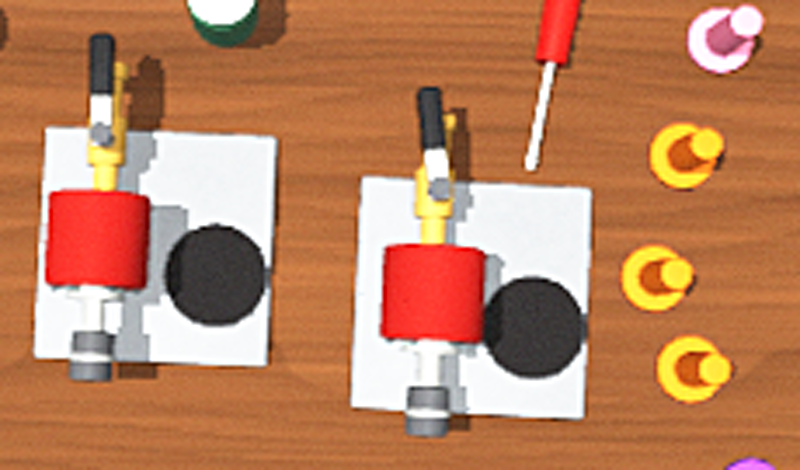

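```bash
cat >> h.py <<'E'
def loc(p,x,y): 
    c,s=np.cos(p[2]),np.sin(p[2]); return np.array([p[0]+c*x-s*y,p[1]+s*x+c*y])
E
python3 - <<'E'
from h import *
from scipy.optimize import least_squares
d=np.load("top.npy",allow_pickle=True).item()
C=lambda u,v:((u+.5)/(800/230)+180-.5,(v+.5)/(470/135)+130-.5)
L=[(45,128),(277,137),(268,367),(33,357),(217,275)];Rr=[(362,178),(592,187),(584,418),(350,408),(533,327)]
loca=[(100,50,12),(100,-120,12),(-70,-120,12),(-70,50,12),(-5,-80,14)]
P=[]
for n,pts,k,t in(("L",L,(92,380),(102,36)),("R",Rr,(427,437),(429,90))):
    W=[w(d,*C(*q),l[2]/1e3)[:2] for q,l in zip(pts,loca)]
    f=lambda p:np.concatenate([loc(p,l[0]/1e3,l[1]/1e3)-q for l,q in zip(loca,W)])
    s=least_squares(f,[.5,0,0]);P.append(s.x);print(n,s.x.round(4),(s.fun*1e3).round(1))
    for nm,x,y in(("knobmid",-.067,0),("pivot",.085,0),("pad",-.005,-.08)):print(nm,loc(s.x,x,y).round(4))
    print("knob front edge",w(d,*C(*k),.07).round(4),"levertip",w(d,*C(*t),.085).round(4))
for q in((684,155),(656,277),(690,369)):print("foot",w(d,*C(*q),.01).round(4))
np.save("P.npy",P)
for u,v in((380,203),(253,210),(521,277)):print("by",w(d,u/1.5625,v/1.5625,.07).round(3))
from cell import arm
s=arm.state();print(R.from_rotvec(s["tool_rot"]).as_matrix().round(3))
for p in P: # desired: x down, y along head +y or -y
    c,sn=np.cos(p[2]),np.sin(p[2])
    M0=R.from_rotvec(s["tool_rot"]).as_matrix()
    for sg in(1,-1):
        y=np.array([-sn,c,0])*sg;x=np.array([0,0,-1.]);M=np.c_[x,y,np.cross(x,y)]
        print(sg,R.from_matrix(M@M0.T).as_rotvec().round(3))
E
```

```text
L [ 0.5176  0.0602 -0.0175] [ 0.9 -0.7  0.9  0.3 -0.3  0.4 -0.9 -0.6 -0.6  0.6]
knobmid [0.4506 0.0614]
pivot [0.6026 0.0587]
pad [ 0.5112 -0.0197]
knob front edge [0.4345 0.0613 0.07  ] levertip [0.6713 0.0601 0.085 ]
R [ 0.4857 -0.1717 -0.0258] [ 1.4  0.8 -0.   0.3 -1.  -0.4 -0.3 -0.7 -0.1 -0. ]
knobmid [ 0.4188 -0.1699]
pivot [ 0.5707 -0.1739]
pad [ 0.4787 -0.2515]
knob front edge [ 0.4004 -0.1698  0.07  ] levertip [ 0.6386 -0.1665  0.085 ]
foot [ 0.6081 -0.3629  0.01  ]
foot [ 0.5175 -0.3423  0.01  ]
foot [ 0.4507 -0.3672  0.01  ]
by [ 0.701 -0.021  0.07 ]
by [0.686 0.177 0.07 ]
by [ 0.59  -0.243  0.07 ]
[[-0.001  0.321  0.947]
 [-0.002  0.947 -0.321]
 [-1.    -0.002 -0.   ]]
1 [ 0.002 -0.     0.309]
-1 [-0.000e+00 -2.000e-03 -2.832e+00]
1 [ 0.002 -0.     0.301]
-1 [-0.000e+00 -2.000e-03 -2.841e+00]
```

Emit:
{"name": "jog_arm", "arguments": {
  "linear": [
    [46.8,-51.5,-3],
    [46.8,-51.5,-3],
    [46.8,-51.5,-3],
    [46.8,-51.5,-3],
    [46.8,-51.5,-3],
    [46.8,-51.5,-3],
    [46.8,-51.5,-3],
    [46.8,-51.5,-3],
    [46.8,-51.5,-3],
    [46.8,-51.5,-3],
    [46.8,-51.5,-3],
    [46.8,-51.5,-3]
  ],
  "twist": [
    [0,0,0.1],
    [0,0,0.2],
    [0,0,0.305],
    [0,0,0.305],
    [0,0,0.305],
    [0,0,0.305],
    [0,0,0.305],
    [0,0,0.305],
    [0,0,0.305],
    [0,0,0.305],
    [0,0,0.305],
    [0,0,0.305]
  ],
  "claw": [0,0,0,0,0,0,0,0,0,0,0,0]
}}

```text
time: 1.1
eef_pos: [0.5214, 0.173, 0.2141]
tool_rot: [0.017, 1.571, -0.017]
ft_force: [0.9, 0.9, -0.2]
grip_width: 0.0145
```

Emit:
{"name": "jog_arm", "arguments": {
  "linear": [
    [13.1,-14.5,-3],
    [13.1,-14.5,-3],
    [13.1,-14.5,-3],
    [13.1,-14.5,-3],
    [13.1,-14.5,-3],
    [13.1,-14.5,-3],
    [13.1,-14.5,-3]
  ],
  "twist": [
    [0,0,0],
    [0,0,0],
    [0,0,0],
    [0,0,0],
    [0,0,0],
    [0,0,0],
    [0,0,0]
  ],
  "claw": [0,0,0,0,0,0,0]
}}

```text
time: 1.68
eef_pos: [0.6516, 0.0285, 0.1829]
tool_rot: [0.02, 1.573, -0.019]
ft_force: [0.1, 0.5, 0.1]
grip_width: 0.0004
```

Emit:
{"name": "jog_arm", "arguments": {
  "linear": [
    [0,0,-4],
    [0,0,-7],
    [0,0,-8.5],
    [0,0,-8.5],
    [0,0,-8.5]
  ],
  "twist": [
    [0,0,0],
    [0,0,0],
    [0,0,0],
    [0,0,0],
    [0,0,0]
  ],
  "claw": [0,0,0,0,0]
}}

```text
time: 2.1
eef_pos: [0.6506, 0.0311, 0.0993]
tool_rot: [0.016, 1.572, -0.016]
ft_force: [0.5, 0.3, 1.5]
grip_width: 0.0006
```

Emit:
{"name": "jog_arm", "arguments": {
  "linear": [
    [0.2,1.4,0],
    [0.5,2.6,0],
    [0.5,3.9,0],
    [0,5.2,0],
    [-0.5,5.9,0],
    [-1,6.4,0],
    [-1.7,6.9,0],
    [-2.3,7.3,0],
    [-2.6,7.3,0],
    [-2.8,7.3,0],
    [-2.8,7.3,0]
  ],
  "twist": [
    [0,0,0],
    [0,0,0],
    [0,0,0],
    [0,0,0],
    [0,0,0],
    [0,0,0],
    [0,0,0],
    [0,0,0],
    [0,0,0],
    [0,0,0],
    [0,0,0]
  ],
  "claw": [0,0,0,0,0,0,0,0,0,0,0]
}}

```text
time: 3.02
eef_pos: [0.6284, 0.1035, 0.1006]
tool_rot: [0.019, 1.557, -0.016]
ft_force: [12.2, -1.4, -5.4]
grip_width: 0.0008
```

Emit:
{"name": "jog_arm", "arguments": {
  "linear": [
    [1.5,0,0],
    [1.5,0,4],
    [1,-4,8],
    [-0.4,-30.8,8],
    [-0.4,-30.8,8],
    [-0.4,-30.8,8],
    [-0.4,-30.8,8],
    [-0.4,-30.8,8],
    [-0.4,-30.8,8],
    [-0.4,-30.8,8],
    [-0.4,-30.8,8],
    [-0.4,-30.8,8]
  ],
  "twist": [
    [0,0,0],
    [0,0,0],
    [0,0,0],
    [0,0,0],
    [0,0,0],
    [0,0,0],
    [0,0,0],
    [0,0,0],
    [0,0,0],
    [0,0,0],
    [0,0,0],
    [0,0,0]
  ],
  "claw": [0,0,0,0,0,0,0,0,0,0,0,0]
}}

```text
time: 4.02
eef_pos: [0.6184, -0.2056, 0.179]
tool_rot: [0.022, 1.572, -0.018]
ft_force: [0.4, 0.5, 1.2]
grip_width: 0.0003
```

Emit:
{"name": "jog_arm", "arguments": {
  "linear": [
    [0,0,-4],
    [0,0,-7],
    [0,0,-8],
    [0,0,-8],
    [0,0,-8]
  ],
  "twist": [
    [0,0,0],
    [0,0,0],
    [0,0,0],
    [0,0,0],
    [0,0,0]
  ],
  "claw": [0,0,0,0,0]
}}

```text
time: 4.43
eef_pos: [0.6199, -0.2038, 0.0999]
tool_rot: [0.017, 1.571, -0.016]
ft_force: [0.9, 0.4, -0.4]
grip_width: 0.0004
```

Emit:
{"name": "jog_arm", "arguments": {
  "linear": [
    [0.1,1.6,0],
    [0.4,2.8,0],
    [0.4,4.1,0],
    [-0.1,5.4,0],
    [-0.6,6.1,0],
    [-1.1,6.6,0],
    [-1.8,7.1,0],
    [-2.4,7.5,0],
    [-2.7,7.5,0],
    [-2.9,7.5,0],
    [-2.9,7.5,0]
  ],
  "twist": [
    [0,0,0],
    [0,0,0],
    [0,0,0],
    [0,0,0],
    [0,0,0],
    [0,0,0],
    [0,0,0],
    [0,0,0],
    [0,0,0],
    [0,0,0],
    [0,0,0]
  ],
  "claw": [0,0,0,0,0,0,0,0,0,0,0]
}}

```text
time: 5.35
eef_pos: [0.5963, -0.1302, 0.1007]
tool_rot: [0.018, 1.555, -0.019]
ft_force: [14.1, -0.5, -5.5]
grip_width: 0.0
```

Emit:
{"name": "jog_arm", "arguments": {
  "linear": [
    [1.5,0,0],
    [1.5,0,4],
    [0.5,0,8],
    [-3,-1,9],
    [-23.1,-4.1,9],
    [-23.1,-4.1,9],
    [-23.1,-4.1,9],
    [-23.1,-4.1,9],
    [-23.1,-4.1,9],
    [-23.1,-4.1,9],
    [-23.1,-4.1,9]
  ],
  "twist": [
    [0,0,0],
    [0,0,0],
    [0,0,0],
    [0,0,0],
    [0,0,0],
    [0,0,0],
    [0,0,0],
    [0,0,0],
    [0,0,0],
    [0,0,0],
    [0,0,0]
  ],
  "claw": [0,0,0,0,0,0,0,0,0,0,0]
}}

```text
time: 6.27
eef_pos: [0.357, -0.1702, 0.1893]
tool_rot: [0.021, 1.572, -0.018]
ft_force: [0.2, -0.0, 0.3]
grip_width: 0.0004
```

Emit:
{"name": "jog_arm", "arguments": {
  "linear": [
    [0,0,-4],
    [0,0,-8],
    [0,0,-11],
    [0,0,-11],
    [0,0,-11]
  ],
  "twist": [
    [0,0,0],
    [0,0,0],
    [0,0,0],
    [0,0,0],
    [0,0,0]
  ],
  "claw": [0,0,0,0,0]
}}

```text
time: 6.68
eef_pos: [0.3595, -0.1704, 0.0786]
tool_rot: [0.019, 1.574, -0.015]
ft_force: [0.4, -0.7, 0.8]
grip_width: 0.0006
```

Emit:
{"name": "jog_arm", "arguments": {
  "linear": [
    [1.5,0,0],
    [2.0,0,0],
    [2.3,0,0],
    [2.6,0,0],
    [2.9,0,0],
    [3.1,0,0],
    [3.1,0,0]
  ],
  "twist": [
    [0,0,0],
    [0,0,0],
    [0,0,0],
    [0,0,0],
    [0,0,0],
    [0,0,0],
    [0,0,0]
  ],
  "claw": [0,0,0,0,0,0,0]
}}

```text
time: 7.27
eef_pos: [0.3908, -0.1711, 0.0797]
tool_rot: [0.017, 1.57, -0.017]
ft_force: [-0.1, 0.3, 0.3]
grip_width: 0.0003
```

Emit:
{"name": "jog_arm", "arguments": {
  "linear": [
    [0.3,0,0],
    [0.5,0,0],
    [0.5,0,0]
  ],
  "twist": [
    [0,0,0],
    [0,0,0],
    [0,0,0]
  ],
  "claw": [0,0,0]
}}

```text
time: 7.52
eef_pos: [0.3922, -0.1706, 0.0791]
tool_rot: [0.017, 1.579, -0.015]
ft_force: [-9.7, -0.9, 6.8]
grip_width: 0.0004
```

Emit:
{"name": "jog_arm", "arguments": {
  "linear": [
    [0.3,0,0],
    [0.5,0,0],
    [0.5,0,0]
  ],
  "twist": [
    [0,0,0],
    [0,0,0],
    [0,0,0]
  ],
  "claw": [0,0,0]
}}

```text
time: 7.77
eef_pos: [0.3924, -0.1702, 0.0786]
tool_rot: [0.017, 1.589, -0.013]
ft_force: [-21.5, -5.7, 14.0]
grip_width: 0.0004
```

Emit:
{"name": "jog_arm", "arguments": {
  "linear": [
    [-4,0,0],
    [-4,3,0],
    [-4,23.2,0],
    [-4,23.2,0],
    [-4,23.2,0],
    [-4,23.2,0],
    [-4,23.2,0],
    [-4,23.2,0],
    [0,23.2,0],
    [0,23.2,0]
  ],
  "twist": [
    [0,0,0],
    [0,0,0],
    [0,0,0],
    [0,0,0],
    [0,0,0],
    [0,0,0],
    [0,0,0],
    [0,0,0],
    [0,0,0],
    [0,0,0]
  ],
  "claw": [0,0,0,0,0,0,0,0,0,0]
}}

```text
time: 8.6
eef_pos: [0.4077, 0.0623, 0.0804]
tool_rot: [0.016, 1.56, -0.014]
ft_force: [2.2, 0.6, 1.2]
grip_width: 0.0004
```

Emit:
{"name": "jog_arm", "arguments": {
  "linear": [
    [0.5,0,0],
    [1,0,0],
    [1.4,0,0],
    [1.7,0,0],
    [2,0,0],
    [2.3,0,0],
    [2.3,0,0]
  ],
  "twist": [
    [0,0,0],
    [0,0,0],
    [0,0,0],
    [0,0,0],
    [0,0,0],
    [0,0,0],
    [0,0,0]
  ],
  "claw": [0,0,0,0,0,0,0]
}}

```text
time: 9.18
eef_pos: [0.4196, 0.0604, 0.0788]
tool_rot: [0.017, 1.58, -0.018]
ft_force: [-7.9, 0.7, 6.2]
grip_width: 0.0003
```

Emit:
{"name": "jog_arm", "arguments": {
  "linear": [
    [0.4,0,0],
    [0.7,0,0],
    [0.7,0,0]
  ],
  "twist": [
    [0,0,0],
    [0,0,0],
    [0,0,0]
  ],
  "claw": [0,0,0]
}}

```text
time: 9.43
eef_pos: [0.4197, 0.0603, 0.078]
tool_rot: [0.017, 1.595, -0.019]
ft_force: [-21.7, 1.2, 16.3]
grip_width: 0.0006
```

Emit:
{"name": "jog_arm", "arguments": {
  "linear": [
    [-3,0,0],
    [-4,0,4],
    [-4,0,8],
    [-4,0,11],
    [-4,0,11]
  ],
  "twist": [
    [0,0,0],
    [0,0,0],
    [0,0,0],
    [0,0,0],
    [0,0,0]
  ],
  "claw": [3,6,6,6,6]
}}

```text
time: 9.85
eef_pos: [0.3941, 0.0612, 0.1952]
tool_rot: [0.019, 1.557, -0.016]
ft_force: [0.9, 0.2, 0.2]
grip_width: 0.0309
```

Run:
```python
from cell import arm
import cv2,numpy as np
print(arm.state()["eef_pos"],arm.state()["time"])
d=arm.get_image("scene");np.save("s1.npy",d,allow_pickle=True)
t=arm.get_image("top")
a=cv2.resize(d["frame"][140:300,150:310],(400,400),interpolation=2);b=cv2.resize(t["frame"][110:270,180:400],(400,291),interpolation=2)
o=np.zeros((400,800,3),np.uint8);o[:,:400]=a;o[:291,400:]=b
cv2.imwrite("pics/c2.png",o[:,:,::-1])
```

```text
[0.39411928 0.06120176 0.19522175] 9.85
```

View pics/c2.png

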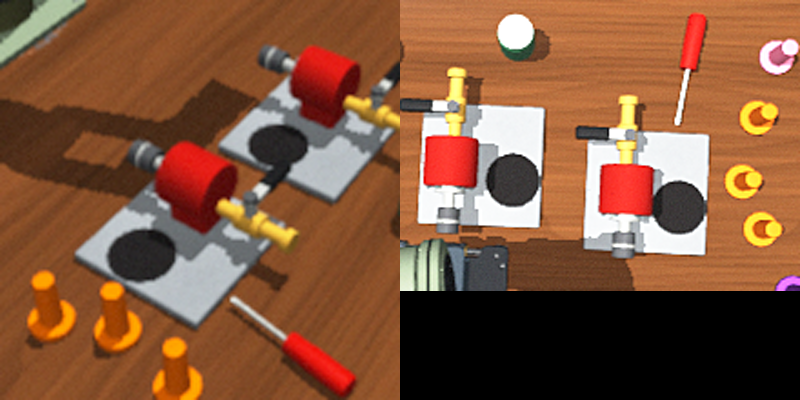

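Emit:
{"name": "jog_arm", "arguments": {
  "linear": [
    [4,0,0],
    [5.8,0,0],
    [5.8,0,-4],
    [5.8,0,-8],
    [5.8,0,-11],
    [5.8,0,-12],
    [5.8,0,-12],
    [5.8,0,-12]
  ],
  "twist": [
    [0,0,0],
    [0,0,0],
    [0,0,0],
    [0,0,0],
    [0,0,0],
    [0,0,0],
    [0,0,0],
    [0,0,0]
  ],
  "claw": [6,6,6,6,6,6,6,6]
}}

```text
time: 10.62
eef_pos: [0.4475, 0.0607, 0.068]
tool_rot: [0.017, 1.575, -0.018]
ft_force: [-0.3, -0.3, 0.1]
grip_width: 0.0599
```

Emit:
{"name": "jog_arm", "arguments": {
  "linear": [
    [0,0,0],
    [0,0,0],
    [0,0,0],
    [0,0,0],
    [0,0,0],
    [0,0,0],
    [0,0,0],
    [0,0,0]
  ],
  "twist": [
    [0,0,0],
    [0,0,0],
    [0,0,0],
    [0,0,0],
    [0,0,0],
    [0,0,0],
    [0,0,0],
    [0,0,0]
  ],
  "claw": [2.5,2.5,2.5,2.5,2.5,2.5,2.5,2.5]
}}

```text
time: 11.28
eef_pos: [0.449, 0.0623, 0.0701]
tool_rot: [0.021, 1.569, -0.016]
ft_force: [-1.1, 6.9, 0.9]
grip_width: 0.0292
```

Emit:
{"name": "jog_arm", "arguments": {
  "linear": [
    [-0.1,0,0],
    [-0.2,0,0],
    [-0.3,0,0],
    [-0.4,0,0],
    [-0.4,0,0]
  ],
  "twist": [
    [0,0,0],
    [0,0,0],
    [0,0,0],
    [0,0,0],
    [0,0,0]
  ],
  "claw": [2.5,2.5,2.5,2.5,2.5]
}}

```text
time: 11.7
eef_pos: [0.4459, 0.0624, 0.0702]
tool_rot: [0.021, 1.567, -0.016]
ft_force: [2.4, 6.8, -0.3]
grip_width: 0.0298
```

Emit:
{"name": "jog_arm", "arguments": {
  "linear": [
    [-0.1,0,0],
    [-0.2,0,0],
    [-0.3,0,0],
    [-0.4,0,0],
    [-0.4,0,0]
  ],
  "twist": [
    [0,0,0],
    [0,0,0],
    [0,0,0],
    [0,0,0],
    [0,0,0]
  ],
  "claw": [2.5,2.5,2.5,2.5,2.5]
}}

```text
time: 12.12
eef_pos: [0.4439, 0.0624, 0.0702]
tool_rot: [0.021, 1.563, -0.016]
ft_force: [6.3, 6.3, -6.3]
grip_width: 0.0295
```

Emit:
{"name": "jog_arm", "arguments": {
  "linear": [
    [-0.1,0,0],
    [-0.2,0,0],
    [-0.3,0,0],
    [-0.3,0,0]
  ],
  "twist": [
    [0,0,0],
    [0,0,0],
    [0,0,0],
    [0,0,0]
  ],
  "claw": [2.5,2.5,2.5,2.5]
}}

```text
time: 12.45
eef_pos: [0.4439, 0.0624, 0.0703]
tool_rot: [0.021, 1.556, -0.015]
ft_force: [13.4, 6.0, -13.7]
grip_width: 0.0292
```

Emit:
{"name": "jog_arm", "arguments": {
  "linear": [
    [0.4,0,0],
    [0.4,0,0],
    [0.4,0,0],
    [0.4,0,4],
    [0.4,0,8],
    [0.4,0,11],
    [-1.5,-23.2,11],
    [-1.5,-23.2,11],
    [-1.5,-23.2,11],
    [-1.5,-23.2,11],
    [-1.5,-23.2,11],
    [-1.5,-23.2,11]
  ],
  "twist": [
    [0,0,0],
    [0,0,0],
    [0,0,0],
    [0,0,0],
    [0,0,0],
    [0,0,0],
    [0,0,0],
    [0,0,0],
    [0,0,0],
    [0,0,0],
    [0,0,0],
    [0,0,0]
  ],
  "claw": [5,6,6,6,6,6,6,6,6,6,6,6]
}}

```text
time: 13.45
eef_pos: [0.4213, -0.1743, 0.1797]
tool_rot: [0.018, 1.571, -0.02]
ft_force: [1.6, 1.1, 0.6]
grip_width: 0.0599
```

Emit:
{"name": "jog_arm", "arguments": {
  "linear": [
    [0,0,0],
    [0,0,0]
  ],
  "twist": [
    [0,0,0],
    [0,0,0]
  ],
  "claw": [6,6]
}}

```text
time: 13.62
eef_pos: [0.4216, -0.1718, 0.1793]
tool_rot: [0.02, 1.572, -0.019]
ft_force: [-0.6, 0.2, 0.1]
grip_width: 0.0603
```

Emit:
{"name": "jog_arm", "arguments": {
  "linear": [
    [0.1,0.2,-4],
    [0.1,0.2,-8],
    [0.1,0.2,-10.9],
    [0.1,0.2,-10.9],
    [0.1,0.2,-10.9],
    [0.1,0.2,-10.9],
    [0.1,0.2,-10.9],
    [0.1,0.2,-10.9],
    [0.1,0.2,-10.9],
    [0.1,0.2,-10.9],
    [0.1,0.2,-10.9]
  ],
  "twist": [
    [0,0,0],
    [0,0,0],
    [0,0,0],
    [0,0,0],
    [0,0,0],
    [0,0,0],
    [0,0,0],
    [0,0,0],
    [0,0,0],
    [0,0,0],
    [0,0,0]
  ],
  "claw": [6,6,6,6,2.5,2.5,2.5,2.5,2.5,2.5,2.5]
}}

```text
time: 14.53
eef_pos: [0.4245, -0.1696, 0.0718]
tool_rot: [0.017, 1.568, -0.018]
ft_force: [-1.1, -0.3, 8.3]
grip_width: 0.0294
```

Emit:
{"name": "jog_arm", "arguments": {
  "linear": [
    [-0.2,0,0],
    [-0.4,0,0],
    [-0.6,0,0],
    [-0.8,0,0],
    [-1,0,0],
    [-1,0,0]
  ],
  "twist": [
    [0,0,0],
    [0,0,0],
    [0,0,0],
    [0,0,0],
    [0,0,0],
    [0,0,0]
  ],
  "claw": [2.5,2.5,2.5,2.5,2.5,2.5]
}}

```text
time: 15.03
eef_pos: [0.4149, -0.1693, 0.0719]
tool_rot: [0.018, 1.567, -0.018]
ft_force: [1.0, 1.7, 6.7]
grip_width: 0.0297
```

Emit:
{"name": "jog_arm", "arguments": {
  "linear": [
    [-0.2,0,0],
    [-0.4,0,0],
    [-0.6,0,0],
    [-0.8,0,0],
    [-0.8,0,0]
  ],
  "twist": [
    [0,0,0],
    [0,0,0],
    [0,0,0],
    [0,0,0],
    [0,0,0]
  ],
  "claw": [2.5,2.5,2.5,2.5,2.5]
}}

```text
time: 15.45
eef_pos: [0.4094, -0.1692, 0.0719]
tool_rot: [0.019, 1.561, -0.019]
ft_force: [7.9, 5.4, 1.7]
grip_width: 0.0294
```

Emit:
{"name": "jog_arm", "arguments": {
  "linear": [
    [-0.2,0,0],
    [-0.3,0,0],
    [-0.4,0,0],
    [-0.4,0,0]
  ],
  "twist": [
    [0,0,0],
    [0,0,0],
    [0,0,0],
    [0,0,0]
  ],
  "claw": [2.5,2.5,2.5,2.5]
}}

```text
time: 15.78
eef_pos: [0.4051, -0.1691, 0.0715]
tool_rot: [0.018, 1.563, -0.019]
ft_force: [3.7, 2.9, 1.0]
grip_width: 0.0299
```

Emit:
{"name": "jog_arm", "arguments": {
  "linear": [
    [-0.4,0,0],
    [-0.4,0,0],
    [-0.4,0,0],
    [0.6,0,0],
    [0.6,0,0],
    [0.6,0,0],
    [0.6,0,0],
    [0.6,0,0],
    [0.6,0,0],
    [0.6,0,0]
  ],
  "twist": [
    [0,0,0],
    [0,0,0],
    [0,0,0],
    [0,0,0],
    [0,0,0],
    [0,0,0],
    [0,0,0],
    [0,0,0],
    [0,0,0],
    [0,0,0]
  ],
  "claw": [4.5,4.5,4.5,4.5,4.5,2.5,2.5,2.5,2.5,2.5]
}}

```text
time: 16.62
eef_pos: [0.4074, -0.1691, 0.0703]
tool_rot: [0.018, 1.571, -0.017]
ft_force: [-0.3, 0.5, -1.5]
grip_width: 0.0294
```

Emit:
{"name": "jog_arm", "arguments": {
  "linear": [
    [-0.2,0,0],
    [-0.4,0,0],
    [-0.6,0,0],
    [-0.6,0,0]
  ],
  "twist": [
    [0,0,0],
    [0,0,0],
    [0,0,0],
    [0,0,0]
  ],
  "claw": [2.5,2.5,2.5,2.5]
}}

```text
time: 16.95
eef_pos: [0.4072, -0.1692, 0.0705]
tool_rot: [0.019, 1.558, -0.02]
ft_force: [16.9, 6.2, -15.3]
grip_width: 0.0293
```

Emit:
{"name": "jog_arm", "arguments": {
  "linear": [
    [-0.2,0,0],
    [-0.3,0,0],
    [-0.4,0,0],
    [-0.4,0,0]
  ],
  "twist": [
    [0,0,0],
    [0,0,0],
    [0,0,0],
    [0,0,0]
  ],
  "claw": [2.5,2.5,2.5,2.5]
}}

```text
time: 17.28
eef_pos: [0.4055, -0.1704, 0.0707]
tool_rot: [0.016, 1.554, -0.021]
ft_force: [22.7, 2.5, -21.6]
grip_width: 0.0294
```

Emit:
{"name": "jog_arm", "arguments": {
  "linear": [
    [0.6,0,0],
    [0.6,0,0],
    [0.6,0,0],
    [0.6,0,4],
    [0.6,0,8],
    [0.6,0,12],
    [17.4,28.2,12],
    [17.4,28.2,12],
    [17.4,28.2,12],
    [17.4,28.2,12],
    [17.4,28.2,12],
    [17.4,28.2,12]
  ],
  "twist": [
    [0,0,0],
    [0,0,0],
    [0,0,0],
    [0,0,0],
    [0,0,0],
    [0,0,0],
    [0,0,0],
    [0,0,0],
    [0,0,0],
    [0,0,0],
    [0,0,0],
    [0,0,0]
  ],
  "claw": [4,5,5,5,5,5,0,0,0,0,0,0]
}}

```text
time: 18.28
eef_pos: [0.5311, 0.0471, 0.1905]
tool_rot: [0.017, 1.572, -0.017]
ft_force: [1.7, 0.1, -0.2]
grip_width: 0.0129
```

Emit:
{"name": "jog_arm", "arguments": {
  "linear": [
    [3.8,6.5,0],
    [3.8,6.5,0],
    [3.8,6.5,0],
    [3.8,6.5,0],
    [3.8,6.5,0]
  ],
  "twist": [
    [0,0,0],
    [0,0,0],
    [0,0,0],
    [0,0,0],
    [0,0,0]
  ],
  "claw": [0,0,0,0,0]
}}

```text
time: 18.7
eef_pos: [0.5682, 0.1098, 0.19]
tool_rot: [0.016, 1.573, -0.018]
ft_force: [1.0, 0.7, -0.3]
grip_width: 0.0006
```

Emit:
{"name": "jog_arm", "arguments": {
  "linear": [
    [0.4,0.4,0],
    [0.4,0.4,-4],
    [0.4,0.4,-8],
    [0.4,0.4,-9.1],
    [0.4,0.4,-9.1],
    [0.4,0.4,-9.1]
  ],
  "twist": [
    [0,0,0],
    [0,0,0],
    [0,0,0],
    [0,0,0],
    [0,0,0],
    [0,0,0]
  ],
  "claw": [0,0,0,0,0,0]
}}

```text
time: 19.2
eef_pos: [0.5738, 0.114, 0.1002]
tool_rot: [0.018, 1.57, -0.018]
ft_force: [0.9, 0.0, 0.7]
grip_width: 0.0001
```

Emit:
{"name": "jog_arm", "arguments": {
  "linear": [
    [0.5,-0.4,0],
    [1.4,-0.3,0],
    [2.6,-0.2,0],
    [4,-0.3,0],
    [5.4,-0.9,0],
    [6,-1.4,0],
    [6.6,-1.9,0],
    [7,-2.6,0],
    [7.4,-3.3,0],
    [7.4,-3.6,0],
    [7.4,-3.9,0],
    [7.4,-3.9,0]
  ],
  "twist": [
    [0,0,0],
    [0,0,0],
    [0,0,0],
    [0,0,0],
    [0,0,0],
    [0,0,0],
    [0,0,0],
    [0,0,0],
    [0,0,0],
    [0,0,0],
    [0,0,0],
    [0,0,0]
  ],
  "claw": [0,0,0,0,0,0,0,0,0,0,0,0]
}}

```text
time: 20.2
eef_pos: [0.6483, 0.075, 0.1]
tool_rot: [0.017, 1.568, -0.018]
ft_force: [-0.9, 0.3, 0.1]
grip_width: 0.0008
```

Emit:
{"name": "jog_arm", "arguments": {
  "linear": [
    [0,-0.3,0],
    [0,-0.5,0],
    [0,-0.5,0]
  ],
  "twist": [
    [0,0,0],
    [0,0,0],
    [0,0,0]
  ],
  "claw": [0,0,0]
}}

```text
time: 20.45
eef_pos: [0.6481, 0.074, 0.0999]
tool_rot: [0.024, 1.569, -0.013]
ft_force: [1.5, 10.2, 0.6]
grip_width: 0.0003
```

Run:
```python
from cell import arm
import cv2,numpy as np
print(arm.state()["eef_pos"],arm.state()["time"])
d=arm.get_image("scene");t=arm.get_image("top")
a=cv2.resize(d["frame"][140:300,190:350],(400,400),interpolation=2);b=cv2.resize(t["frame"][110:270,180:400],(400,291),interpolation=2)
o=np.zeros((400,800,3),np.uint8);o[:,:400]=a;o[:291,400:]=b
cv2.imwrite("pics/c3.png",o[:,:,::-1])
```

```text
[0.64810066 0.07398885 0.0999273 ] 20.45
```

View pics/c3.png

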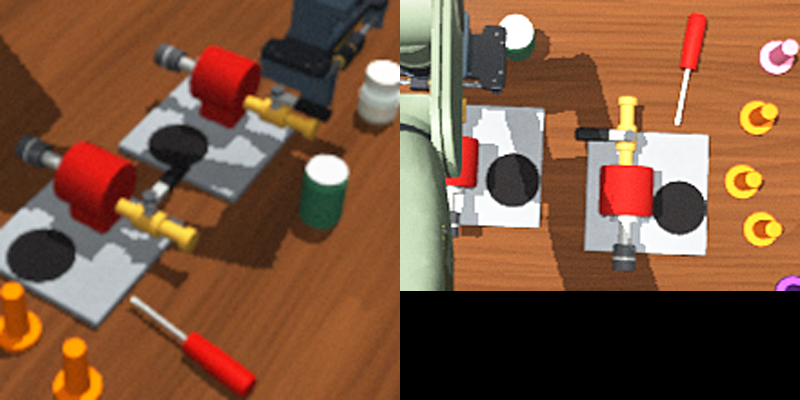

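Emit:
{"name": "jog_arm", "arguments": {
  "linear": [
    [0,1.5,0],
    [0,1.5,4],
    [0,1.5,8],
    [0,0,10],
    [-13.1,-41.2,10],
    [-13.1,-41.2,10],
    [-13.1,-41.2,10],
    [-13.1,-41.2,10],
    [-13.1,-41.2,10],
    [-13.1,-41.2,10],
    [-13.1,-41.2,10],
    [-13.1,-41.2,10]
  ],
  "twist": [
    [0,0,0],
    [0,0,0],
    [0,0,0],
    [0,0,0],
    [0,0,0],
    [0,0,0],
    [0,0,0],
    [0,0,0],
    [0,0,0],
    [0,0,0],
    [0,0,0],
    [0,0,0]
  ],
  "claw": [0,0,0,0,0,5,5,5,5,5,5,5]
}}

```text
time: 21.55
eef_pos: [0.5451, -0.2486, 0.1995]
tool_rot: [0.016, 1.572, -0.017]
ft_force: [0.4, 0.3, -0.8]
grip_width: 0.0441
```

Run:
```python
from cell import arm
from h import *
print(arm.state()["eef_pos"])
d=arm.get_image("scene");t=arm.get_image("top");np.save("s2.npy",d,allow_pickle=True);np.save("t2.npy",t,allow_pickle=True)
a=cv2.resize(d["frame"][140:300,150:350],(400,320),interpolation=2);b=cv2.resize(t["frame"][100:270,180:400],(400,309),interpolation=2)
o=np.zeros((320,800,3),np.uint8);o[:,:400]=a;o[:309,400:]=b
cv2.imwrite("pics/c4.png",o[:,:,::-1])
hsv=cv2.cvtColor(d["frame"],cv2.COLOR_RGB2HSV).astype(int)
for m,ar,c in blobs((abs(hsv[...,0]-12)<6)&(hsv[...,1]>230)&(hsv[...,2]>150),100):
    ys,xs=np.where(m);print("scene",ar,c.round(1),xs.min(),xs.max(),ys.min(),ys.max())
for q in((.6081,-.3629),(.5175,-.3423),(.4507,-.3672)):
    print("pred",px(d,(*q,0)).round(1),px(d,(*q,.072)).round(1))
```

```text
[ 0.54507317 -0.24855045  0.19948882]
scene 252 [169.  264.7] 161 179 249 275
scene 288 [195.7 268.4] 188 205 253 280
scene 273 [219.1 291.2] 211 230 275 303
pred [220.9 296.4] [219.3 279. ]
pred [197.2 274. ] [194.4 256.4]
pred [171.  269.3] [166.9 251.6]
```

View pics/c4.png

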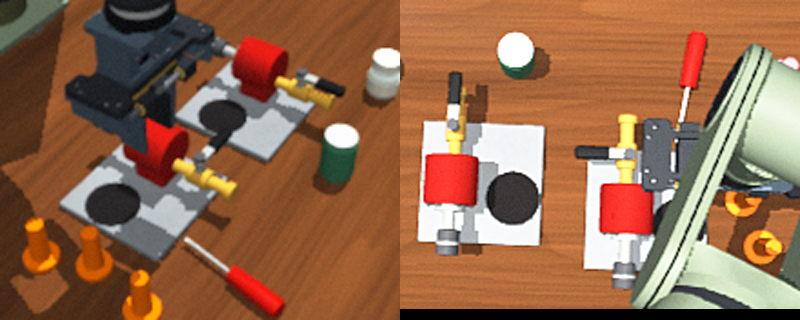

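Emit:
{"name": "jog_arm", "arguments": {
  "linear": [
    [-2.7,-9.4,0],
    [-2.7,-9.4,0],
    [-2.7,-9.4,0],
    [-2.7,-9.4,0],
    [-2.7,-9.4,0],
    [-2.7,-9.4,0]
  ],
  "twist": [
    [0,0,0],
    [0,0,0],
    [0,0,0],
    [0,0,0],
    [0,0,0],
    [0,0,0]
  ],
  "claw": [5,5,5,5,5,5]
}}

```text
time: 22.15
eef_pos: [0.5198, -0.3394, 0.1993]
tool_rot: [0.017, 1.571, -0.015]
ft_force: [-0.1, 0.1, 0.3]
grip_width: 0.0501
```

Emit:
{"name": "jog_arm", "arguments": {
  "linear": [
    [-0.2,-0.3,-4],
    [-0.2,-0.3,-8],
    [-0.2,-0.3,-12],
    [-0.2,-0.3,-14.6],
    [-0.2,-0.3,-14.6],
    [-0.2,-0.3,-14.6],
    [-0.2,-0.3,-14.6],
    [-0.2,-0.3,-14.6],
    [-0.2,-0.3,-14.6],
    [-0.2,-0.3,-14.6],
    [-0.2,-0.3,-14.6],
    [-0.2,-0.3,-14.6]
  ],
  "twist": [
    [0,0,0],
    [0,0,0],
    [0,0,0],
    [0,0,0],
    [0,0,0],
    [0,0,0],
    [0,0,0],
    [0,0,0],
    [0,0,0],
    [0,0,0],
    [0,0,0],
    [0,0,0]
  ],
  "claw": [5,5,5,5,5,5,1.5,1.5,1.5,1.5,1.5,1.5]
}}

```text
time: 23.15
eef_pos: [0.5183, -0.344, 0.0552]
tool_rot: [0.017, 1.568, -0.018]
ft_force: [-0.5, 2.8, 7.2]
grip_width: 0.0232
```

Emit:
{"name": "jog_arm", "arguments": {
  "linear": [
    [0,0,2],
    [0,0,4],
    [-1,2,5],
    [-2,5,5],
    [-3.9,8,5],
    [-3.9,9.2,5],
    [-3.9,9.2,5],
    [-3.9,9.2,5]
  ],
  "twist": [
    [0,0,0],
    [0,0,0],
    [0,0,0],
    [0,0,0],
    [0,0,0],
    [0,0,0],
    [0,0,0],
    [0,0,0]
  ],
  "claw": [1.5,1.5,1.5,1.5,1.5,1.5,1.5,1.5]
}}

```text
time: 23.82
eef_pos: [0.4789, -0.2521, 0.1038]
tool_rot: [0.015, 1.57, -0.017]
ft_force: [-0.5, 0.3, -0.7]
grip_width: 0.0235
```

Run:
```python
from cell import arm
from h import *
s=arm.state();print(s["eef_pos"],s["grip_width"],s["ft_force"])
d=arm.get_image("scene");np.save("s3.npy",d,allow_pickle=True)
f=d["frame"].copy()
for z in(.053,):
    for P in((.4787,-.2515,z),(.4787,-.2515,z+.072),(.4787,-.2515,.014)):
        u=px(d,P);print(u);cv2.circle(f,tuple(np.round(u).astype(int)),1,(0,255,255),-1)
cv2.imwrite("pics/c5.png",cv2.resize(f[180:300,130:290],(800,600),interpolation=2)[:,:,::-1])
```

```text
[ 0.47890132 -0.25210569  0.10384342] 0.02349015613058645 [-0.51875725  0.26538376 -0.73657394]
[205.33687319 231.84159695]
[203.06778704 212.87263882]
[206.47879758 241.38778183]
```

View pics/c5.png

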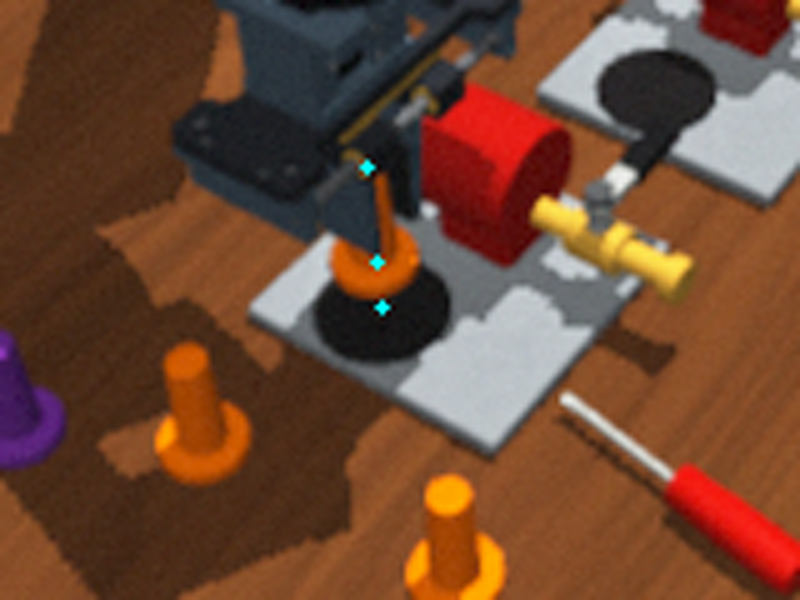

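Emit:
{"name": "jog_arm", "arguments": {
  "linear": [
    [0,0,-1.5],
    [0,0,-2.5],
    [0,0,-3],
    [0,0,-3.3],
    [0,0,-3.3]
  ],
  "twist": [
    [0,0,0],
    [0,0,0],
    [0,0,0],
    [0,0,0],
    [0,0,0]
  ],
  "claw": [1.5,1.5,1.5,1.5,1.5]
}}

```text
time: 24.28
eef_pos: [0.4783, -0.2524, 0.0698]
tool_rot: [0.018, 1.572, -0.017]
ft_force: [0.5, 0.8, -1.0]
grip_width: 0.0236
```

Emit:
{"name": "jog_arm", "arguments": {
  "linear": [
    [0,0,-0.1],
    [0,0,-0.2],
    [0,0,-0.2]
  ],
  "twist": [
    [0,0,0],
    [0,0,0],
    [0,0,0]
  ],
  "claw": [1.5,1.5,1.5]
}}

```text
time: 24.53
eef_pos: [0.4789, -0.2524, 0.0692]
tool_rot: [0.016, 1.57, -0.018]
ft_force: [-0.2, -1.2, 2.9]
grip_width: 0.0233
```

Contact with the pad: release gently, lift straight up and clear away to the front.

Emit:
{"name": "jog_arm", "arguments": {
  "linear": [
    [0,0,0],
    [0,0,0],
    [0,0,0],
    [0,0,0],
    [0,0,2],
    [0,0,6],
    [0,0,10],
    [0,0,14],
    [-4,4,16],
    [-8,8,16]
  ],
  "twist": [
    [0,0,0],
    [0,0,0],
    [0,0,0],
    [0,0,0],
    [0,0,0],
    [0,0,0],
    [0,0,0],
    [0,0,0],
    [0,0,0],
    [0,0,0]
  ],
  "claw": [3.8,3.8,3.8,3.8,3.8,3.8,3.8,3.8,3.8,3.8]
}}

```text
time: 25.37
eef_pos: [0.4239, -0.1961, 0.2295]
tool_rot: [0.015, 1.562, -0.021]
ft_force: [-0.3, 1.0, 0.7]
grip_width: 0.038
```

Emit:
{"name": "jog_arm", "arguments": {
  "linear": [
    [-20,30,8],
    [-20,30,8],
    [-20,30,8],
    [-20,30,8],
    [-20,30,8],
    [-20,30,8],
    [-20,30,8],
    [-20,30,8],
    [-20,30,8],
    [-20,30,8]
  ],
  "twist": [
    [0,0,0],
    [0,0,0],
    [0,0,0],
    [0,0,0],
    [0,0,0],
    [0,0,0],
    [0,0,0],
    [0,0,0],
    [0,0,0],
    [0,0,0]
  ],
  "claw": [4,4,4,4,4,4,4,4,4,4]
}}

```text
time: 26.2
eef_pos: [0.2182, 0.1099, 0.3072]
tool_rot: [0.01, 1.569, -0.002]
ft_force: [1.2, 0.2, 0.2]
grip_width: 0.0402
```

Run:
```python
from cell import arm
from h import *
print(arm.state()["eef_pos"],arm.state()["time"])
d=arm.get_image("scene");t=arm.get_image("top");np.save("s4.npy",d,allow_pickle=True);np.save("t4.npy",t,allow_pickle=True)
a=cv2.resize(d["frame"][130:310,140:340],(400,360),interpolation=2);b=cv2.resize(t["frame"][100:270,180:400],(400,309),interpolation=2)
o=np.zeros((360,800,3),np.uint8);o[:,:400]=a;o[:309,400:]=b
cv2.imwrite("pics/c6.png",o[:,:,::-1])
```

```text
[0.21818413 0.10989897 0.30724327] 26.2
```

View pics/c6.png

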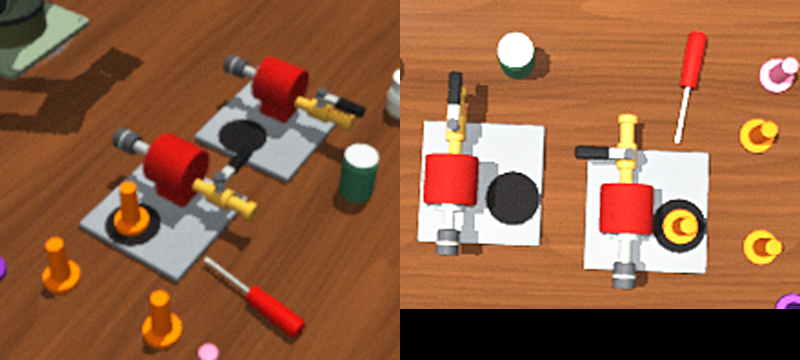

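Run:
```python
from cell import arm
print(arm.finish_job(),arm.state()["time"])
```

```text
the job is handed in; nothing more can be done
the job is handed in; nothing more can be done
```

The job is done and handed in at about 26 s of robot time; no verdict was reported. There were two heads on the bench. I shut both cocks, pushed both shafts in, then drew both out, each time until I felt the stop.

| Head | Felt travel | Finding | Cock | Pad |
|---|---|---|---|---|
| Left | about 5 mm | sound | reopened to its stop | clear |
| Right | about 15 mm | slack | left shut | orange marker standing on it |

- **Last picture:** The left lever lies along its pipe and the right lever across it. The marker stands upright within about 2 mm of the pad centre. The tin and screwdriver look undisturbed; the jar is almost out of frame, but the arm never came near it.
- **Disagreement:** On the right shaft, the pull carried on about 4 mm past the stop at low force, which suggests the grip slipped. I gripped again and the shaft held still at 17 N, so it was fully out. A harder pull of 23 N then moved the gripper another 1.7 mm, probably another slip. That movement was outward too, so the shaft should still be at its stop.

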